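# Reset the ratchet reading stand to a flatter notch

## Robot

A 7-joint arm with a two-finger parallel gripper is mounted at the origin on a cart in front of the work surface, level with it; the furniture and walls round the work are solid. World frame = base frame: x ahead of the robot, y to its left, z up, the work surface at z = 0. Lengths are in mm, angles in rad, forces in N, time in s.
With the tool pointing down it reaches from about 350 to 900 mm from the base axis. Payload 19.9 kg.
Tool frame: the origin (TCP) lies at the very end of the fingers, on their centre line; the grasp point (between the pads) lies 19 mm behind it; z points along the fingers, y is the line along which they close (so a half turn about z gives the same grasp; the last joint's range is limited). The gripper opens to 85 mm and grips with 20 to 120 N. Pads are 22 mm wide; open, the fingers measure 114 mm over their backs; the gripper's body (76 mm by 85 mm) begins 54 mm behind the grasp point. The pads swing forward as they close: fully open they stand 13 mm farther back than shut.
Start: joints at [1.228, 0.417, -0.01, 1.614, 0.005, 1.111, -0.053], TCP at [185.77, -596.734, 231.26] pointing down, gripper open.
Joint ranges: [-2.81, 2.81], [-0.39, 2.02], [-1.27, 1.25], [0.06, 2.57], [-1.19, 4.33], [0.19, 2], [-2.82, 2.82]. Speed limits (rad/s): [1.89, 1.89, 2.39, 2.39, 3.01, 3.01, 3.01].

## Interface

Orientations are given as [roll, pitch, yaw] about the fixed x, y, z axes, in that order (R = Rz(yaw) Ry(pitch) Rx(roll)).
In Python, from station import env, eyes, sign_off gives the robot as it stands. The module is installed in compiled form; this text tells all that it offers.
- The arm moves only by the tool drive_tool, never from a script. Its argument "deltas" is text: rows parted by semicolons, each of 6 numbers parted by spaces: the shift along the world's x, y, z normalised to -1 to 1, where 1 is 0.8 m, then the turn, a rotation vector about the world's x, y, z normalised to -1 to 1, where 1 is 120 degrees. A call has 1 to 10 rows; each row is the pose to reach, as a shift and turn from the pose commanded when the call began; what a row does not reach only later rows make up. A row lasts 1/12 s, in which the tool goes at most 41.7 mm and 7.16 degrees, less where a joint would pass 70% of its speed; a pose out of reach is approached as far as the arm can. A call with a number of a shift or a turn outside -1 to 1 is refused whole. A call with a gripper value outside its range is refused whole. "claw" is the opening in per cent of the stroke, from 0 (shut) to 100 (fully open), set as the call begins (left out, the last holds). The fingers move at their own pace and stop on an object; the grip force is fixed at half the most. Time passes only in rows, so rows that repeat a pose let the fingers close. It gives the time, the measured TCP pose, the force, the opening and the grip force at its end, in the units of the state.
- env.sense(): the state, without advancing time (a new reading comes with each control period).
- eyes.read_camera(name): name is "scene" or "top" or "wrist"; returns a dict with "color" (480x640x3 uint8, red, green, blue), "depth" (480x640 float32, mm along the optical axis (not along the pixel's ray), 0 where there is no reading), "mtx" (3x3 intrinsics, pixels), "R" (3x3) and "t" (3): a world point X has camera coordinates R X + t; the wrist camera has in their place "T_tool_cam" (4x4, takes a point from camera to tool coordinates, whose origin is the TCP and whose axes are the flange's). Camera axes: x right, y down, z forward; pixel columns grow to the right and rows downward; lengths in mm; the calibration is good to about 2 mm. A picture is of the moment at which its call begins: read the wrist's pose just before it.
- sign_off(): hands the job in; it is judged then, once.
The state is a dict: "t": time; "joint_positions": joint angles; "qvel": joint speeds; "joint_efforts": joint torques, N m; "position": TCP position; "ee_rot": TCP orientation; "contact_force": force on the tool from outside, world axes, zero at the start; "moment": the same for the moment, N m; "grip_width": finger opening in mm; "grip_force": force on a finger pad.
Only numpy, scipy, OpenCV 4.12 (cv2) and the standard library are available. Lean on these libraries where they do the work, as an engineer would, in place of code of your own. Each camera call takes 0.05 s, during which the arm holds its last target. There are 200 camera calls.

## Task

The reading stand is propped too steeply, and its ratchet only lets the board go up. Lift the board by its bar past the top notch until you feel it come up against the stop, so that the pawl kicks out, lower it all the way flat onto its rests, then raise it again and leave it propped in the second notch from the bottom. Do not force the ratchet or the stop, do not shift the stand, and leave the mug, beaker and calculator alone.

Things in the scene. Friction and masses are not known exactly. Their poses are not given: they have to be found in the camera images.
- stand: Heavy grey base plate (225 x 270 x 12 mm, 14 kg) of the reading stand. Origin on the worktop; the board's hinge axis runs along y, 120 mm behind the origin (x = -120) and 62 mm up. x points level towards the bar end of the board (away from the robot at yaw 0), y left, z up. The plate runs from x -150 to +75 mm; at y -117 mm are the toothed quadrant and stop arm, up to 235 mm high.
- bar (a point): Middle of the board's steel lifting bar: round, 12 mm thick, along y, 134 mm clear between its arms; a 54 mm gap for a finger parts it from the wooden board (190 x 190 mm). It swings 250 mm from the hinge: at board angle a (0 = flat, bar 62 mm up) it is 250 cos(a) ahead of the axis and 250 sin(a) above. Pinched from above it turns between the pads. Lifting slowly takes 3 to 10 N.
- quadrant: Toothed quadrant; origin 62 mm above the stand's. The pawl holds the board in five notches, bar 112, 143, 173, 201 and 227 mm above the worktop (it starts in the fourth); rising, it drops in 1 to 5 mm higher. The stop arm varies: its rubber pin meets the board just after the kick-out, bar 257 to 283 mm up: feel for it. 10 N at the bar puts 15 N on the pin, 21 N on a tooth; 60 N is too much.
- mug: White mug with a handle, 79 x 113 x 95 mm, standing to the right; origin at its underside.
- beaker: Glass beaker, 53 mm across and 68 mm high, standing to the left; origin at its underside.
- calculator: Pocket calculator, 98 x 68 x 15 mm, lying to the right; origin at its underside.

How it is judged (in metres and radians):
On the way, in this order (a step that is already met when the one before it is completed fails the run):
1. the board has been lifted past its fifth notch: bar more than 250 mm above the foot of the stand (z of bar in the frame of stand above 0.25 m), for 0.1 s.
2. the board has been brought down flat on its rests: bar less than 66 mm up (z of bar in the frame of stand below 0.066 m), for 0.2 s.
3. the board stands in the second notch: bar 136 to 152 mm up (z of bar in the frame of stand between 0.136 and 0.152 m), for 0.2 s.
At the end, for the whole second after the job is handed in: The board rests by itself in the second notch from the bottom: its bar 136 to 152 mm above the worktop (143 mm when seated), nothing moving, and the bystanders where they stood (all of step 3 and linear speed of stand below 0.01 m/s); the robot touches nothing.
It fails at once if the ratchet or its top stop was forced: more than 60 N on the quadrant and stop arm (contact force between quadrant and anything else above 60 N).
It fails at once if the mug was disturbed (moved more than 20 mm) (distance of mug from where it was at the start of the episode above 0.02 m).
It fails at once if the beaker was disturbed (moved more than 20 mm) (distance of beaker from where it was at the start of the episode above 0.02 m).
It fails at once if the calculator was disturbed (moved more than 20 mm) (distance of calculator from where it was at the start of the episode above 0.02 m).
It fails at once if the stand was shoved about (more than 20 mm) (distance of stand from where it was at the start of the episode above 0.02 m).
It also fails if it takes over 72 s, if anything falls off the work surface, if the arm or the gripper's body presses on something with over 40 N, if the wrist force passes 120 N, or if a joint passes its speed limit or range.

## Working session

There is one attempt and no reset: what is moved stays moved. The work goes in short steps, Python scripts to look and compute and a tool call to move; the robot and the scene stay as the last step left them, time stands still between calls to the robot, and variables do not carry over. Pictures are saved under pics/ and viewed, at most 10 in all, crops included, and the job is handed in when it is done.

Besides the shell and the picture viewer there is one more tool, called after "Emit:" in YAML: its name, and indented under it one key for each argument. drive_tool: Moves the arm, as the interface text tells. Its arguments: {"type":"object","properties":{"deltas":{"type":"string"},"claw":{"type":"number"}},"required":["deltas"]}

```bash
mkdir -p pics; python3 - <<'E'
from station import env, eyes
import cv2,numpy as np
print({k:np.round(v,3).tolist() for k,v in env.sense().items()})
for n in("scene","top"):
    d=eyes.read_camera(n);np.savez(n,**d);cv2.imwrite(f"pics/{n}0.png",d["color"][:,:,::-1])
    print(n,d["mtx"],d["R"],d["t"])
E
```

```text
{'t': 0.0, 'joint_positions': [1.228, 0.418, -0.01, 1.614, 0.005, 1.111, -0.053], 'qvel': [0.0, -0.001, -0.001, 0.001, -0.0, -0.001, -0.001], 'joint_efforts': [-0.001, -86.444, 0.679, -43.489, 0.019, 0.008, 0.0], 'position': [185.625, -596.417, 230.644], 'ee_rot': [-3.14, 0.0, 0.302], 'contact_force': [0.069, -0.247, 0.006], 'moment': [0.013, -0.02, -0.052], 'grip_force': 0.0, 'grip_width': 85.393}
scene [[467.13815926   0.         318.496213  ]
 [  0.         467.13815926 238.67896515]
 [  0.           0.           1.        ]] [[-0.83354014 -0.55220609 -0.01671097]
 [-0.38046925  0.59571449 -0.70736653]
 [ 0.40056707 -0.58326039 -0.70664938]] [336.94567818 239.42831768 955.20875596]
top [[465.89941518   0.         319.70670293]
 [  0.         465.89941518 233.87224442]
 [  0.           0.           1.        ]] [[ 0.00132935 -0.99999846 -0.00114859]
 [-0.99571013 -0.00121738 -0.09251949]
 [ 0.09251795  0.00126665 -0.99571021]] [ -26.37014069  450.37470466 1165.9124957 ]
```

View pics/scene0.png

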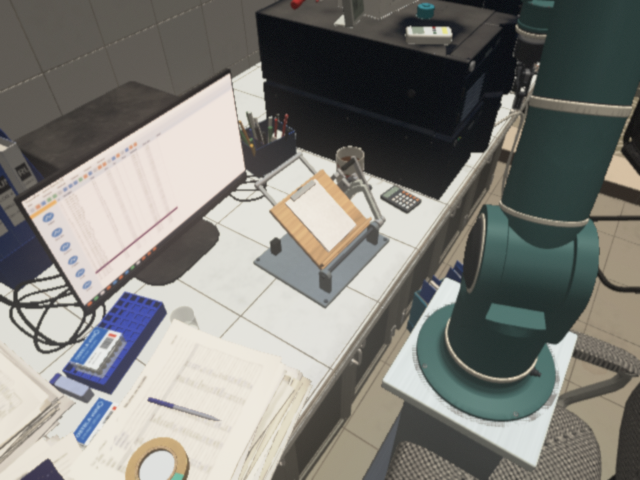

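View pics/top0.png

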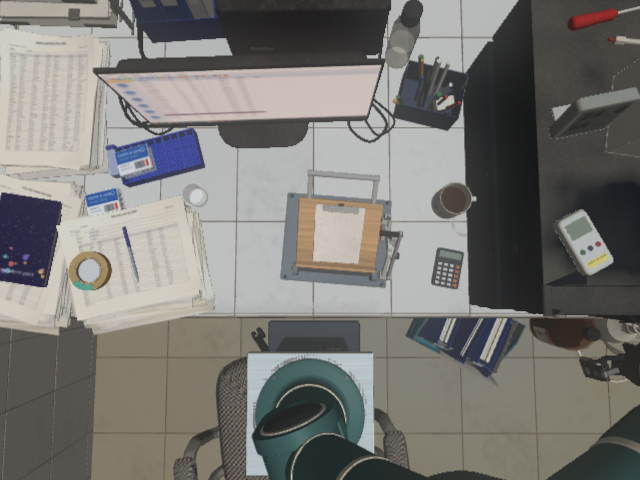

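The scene shows the stand with the board propped and the bar at its far edge. In the top view the bar runs from about (308,173) to (379,178). I'll enlarge the top view around it.

```bash
python3 - <<'E'
import cv2,numpy as np
d=np.load("top.npz");c=d["color"][155:300,270:480,::-1]
cv2.imwrite("pics/crop.png",cv2.resize(c,None,fx=3.8,fy=3.8,interpolation=cv2.INTER_CUBIC))
D=d["depth"]
def P(u,v,z=None):
    K,R,t=d["mtx"],d["R"],d["t"]
    r=np.linalg.inv(K)@[u,v,1]
    if z is None: return R.T@(r*D[v,u]-t)
    o=-R.T@t;w=R.T@r;return o+w*(z-o[2])/w[2]
for v in range(170,184):print(v,P(325,v).round(),P(343,v).round(),P(362,v).round())
for uv in[(284,275),(291,193),(388,285),(540,280),(480,100),(450,240)]:print(uv,P(*uv).round())
E
```

```text
170 [621. -39.   0.] [620. -87.   3.] [ 621. -136.    1.]
171 [571. -37. 206.] [618. -87.  -0.] [ 618. -137.    0.]
172 [568. -37. 206.] [616. -87.  -0.] [ 616. -137.   -0.]
173 [565. -37. 210.] [566. -76. 208.] [ 613. -137.   -3.]
174 [564. -37. 207.] [564. -76. 206.] [ 564. -118.  206.]
175 [561. -37. 208.] [562. -77. 205.] [ 561. -118.  208.]
176 [561. -37. 200.] [559. -76. 207.] [ 559. -118.  209.]
177 [601. -39.   4.] [557. -76. 206.] [ 557. -118.  208.]
178 [600. -39.  -1.] [599. -87.   0.] [ 555. -118.  205.]
179 [596. -39.   4.] [597. -87.  -1.] [ 554. -118.  202.]
180 [594. -39.   0.] [594. -87.  -1.] [ 594. -136.   -0.]
181 [591. -39.   2.] [591. -87.   1.] [ 591. -136.    2.]
182 [589. -39.  -1.] [588. -86.   4.] [ 588. -136.    3.]
183 [586. -39.   0.] [587. -87.  -2.] [ 586. -136.   -1.]
(284, 275) [346.  65.  14.]
(291, 193) [557.  49.  13.]
(388, 285) [ 321. -201.    2.]
(540, 280) [ 336. -410.  387.]
(480, 100) [ 757. -403.  139.]
(450, 240) [ 437. -362.    3.]
```

View pics/crop.png

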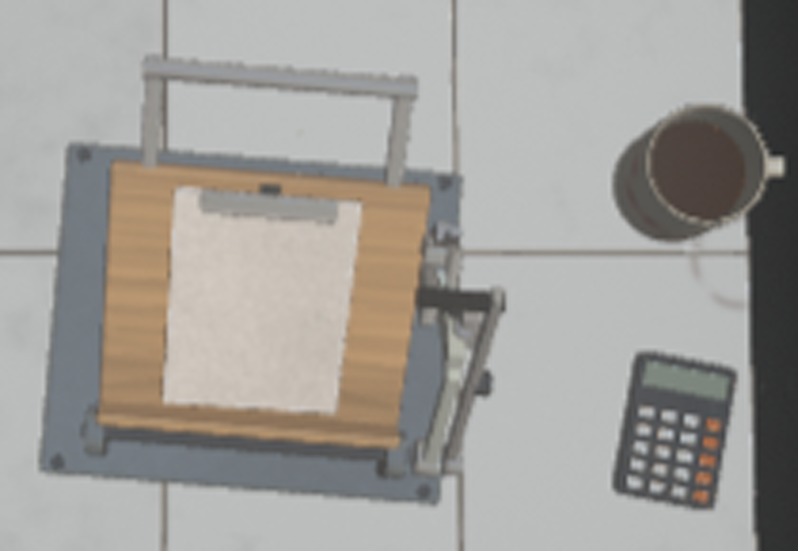

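The bar's middle is at about (562, -77, 201) and the stand's yaw is about -0.076. This agrees with notch 4 and with the plate corners. I'll raise the arm clear of the cabinet (top at z of about 387), then go over.

Emit:
drive_tool:
  deltas: "0 0 0.34 0 0 0;0 0 0.34 0 0 0;0 0 0.34 0 0 0;0 0 0.34 0 0 0;0 0 0.34 0 0 0;0 0 0.34 0 0 0;0 0 0.34 0 0 0;0 0 0.34 0 0 0"
  claw: 58

```text
t: 0.77
position: [185.9, -597.2, 508.5]
ee_rot: [3.135, -0.0, 0.302]
contact_force: [1.1, 0.9, -0.2]
grip_width: 49.0
grip_force: 0.0
```

Emit:
drive_tool:
  deltas: "0.235 0.325 0 0 0 0.3;0.235 0.325 0 0 0 0.3;0.235 0.325 0 0 0 0.3;0.235 0.325 0 0 0 0.3;0.235 0.325 0 0 0 0.3;0.235 0.325 0 0 0 0.3;0.235 0.325 0 0 0 0.3;0.235 0.325 0 0 0 0.3;0.235 0.325 0 0 0 0.3;0.235 0.325 0 0 0 0.3"

```text
t: 1.6
position: [374.5, -335.5, 503.0]
ee_rot: [-3.141, 0.0, 0.933]
contact_force: [0.2, -1.4, 0.3]
grip_width: 49.5
grip_force: 0.0
```

Emit:
drive_tool:
  deltas: "0.235 0.324 0 0 0 0.269;0.235 0.324 0 0 0 0.269;0.235 0.324 0 0 0 0.269;0.235 0.324 0 0 0 0.269;0.235 0.324 0 0 0 0.269;0.235 0.324 -0.1 0 0 0.269;0.235 0.324 -0.18 0 0 0.269;0.235 0.324 -0.18 0 0 0.269;0.235 0.324 -0.18 0 0 0.269;0.235 0.324 -0.18 0 0 0.269"

```text
t: 2.43
position: [561.3, -76.3, 354.2]
ee_rot: [-3.136, -0.001, 1.494]
contact_force: [-0.9, -0.7, 0.0]
grip_width: 49.3
grip_force: 0.0
```

```bash
python3 - <<'E'
from station import env, eyes
import cv2,numpy as np
from scipy.spatial.transform import Rotation as Ro
s=env.sense();print(s["position"],s["ee_rot"],np.round(s["joint_positions"],2),s["contact_force"])
d=eyes.read_camera("wrist");cv2.imwrite("pics/w1.png",d["color"][:,:,::-1])
np.savez("wrist",pos=s["position"],rpy=s["ee_rot"],**d)
E
```

```text
[561.29023743 -76.26155178 354.23472357] [-3.13632963e+00 -1.12487548e-03  1.49445065e+00] [ 0.53  0.27 -0.56  1.58  0.14  1.34 -0.12] [-0.90934488 -0.73709728  0.01496   ]
```

View pics/w1.png

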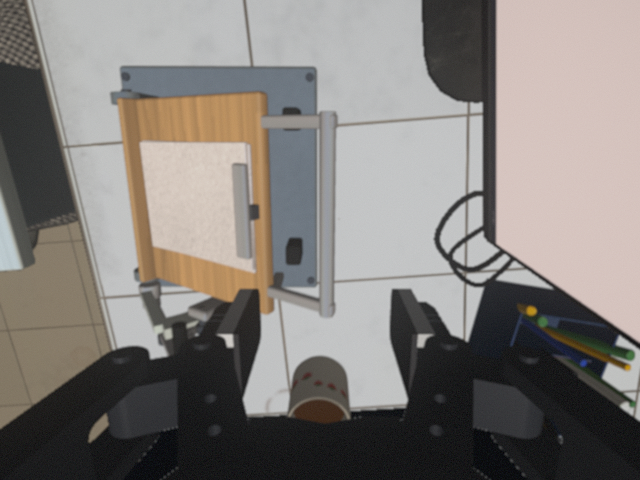

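The wrist view shows the bar as a vertical line at column 327, from about row 115 to row 312, with the fingers straddling that column. I'll check it by depth, and the monitor's clearance too.

```bash
python3 - <<'E'
import numpy as np
from scipy.spatial.transform import Rotation as Ro
d=np.load("wrist.npz")
K=d["mtx"];T=d["T_tool_cam"];R=Ro.from_euler('xyz',d["rpy"]).as_matrix()
def P(u,v):
    z=d["depth"][v,u];c=np.append(np.linalg.inv(K)@[u*z,v*z,z],1)
    return (R@(T@c)[:3]+d["pos"]).round(1)
for uv in[(327,120),(327,150),(327,212),(327,270),(326,305)]:print(uv,P(*uv))
print(P(500,150),P(490,230),P(127,75),P(310,75),P(265,200))
t=np.load("top.npz")
r=lambda u,v:(t["R"].T@(np.linalg.inv(t["mtx"])@[u,v,1]*t["depth"][v,u]-t["t"])).round()
print(r(370,118),r(200,122),r(370,70))
E
```

```text
(327, 120) [567.1  -4.6 207.1]
(327, 150) [565.5 -25.  207.2]
(327, 212) [562.2 -69.4 208.8]
(327, 270) [ 558.7 -115.4  206.4]
(326, 305) [ 555.8 -144.1  207.4]
[731.3 -43.2 102.8] [ 734.9 -129.9   76.2] [346.2  64.7  15.1] [551.9  48.8  14.8] [510.8 -63.7 168.2]
[ 761. -159.    1.] [723. 271.  79.] [ 737. -122.  341.]
```

Emit:
drive_tool:
  deltas: "0 0 -0.05 0 0 0;0 0 -0.1 0 0 0;0 0 -0.13 0 0 0;0 0 -0.16 0 0 0;0 0 -0.18 0 0 0;0 0 -0.2 0 0 0;0 0 -0.215 0 0 0;0 0 -0.215 0 0 0;0 0 -0.215 0 0 0"

```text
t: 3.23
position: [561.7, -78.3, 187.3]
ee_rot: [-3.141, 0.0, 1.493]
contact_force: [-0.3, 0.7, 0.3]
grip_width: 49.5
grip_force: 0.0
```

Emit:
drive_tool:
  deltas: "0 0 0 0 0 0;0 0 0 0 0 0;0 0 0 0 0 0;0 0 0 0 0 0;0 0 0 0 0 0;0 0 0 0 0 0;0 0 0 0 0 0;0 0 0 0 0 0"
  claw: 0

```text
t: 3.9
position: [561.9, -77.7, 187.8]
ee_rot: [3.141, 0.0, 1.493]
contact_force: [-3.1, -0.8, 6.8]
grip_width: 9.8
grip_force: 58.7
```

Gripped. Now I lift along the hinge arc, slowly.

Emit:
drive_tool:
  deltas: "-0.0025 0.0002 0.0038 0 0 0;-0.0051 0.0004 0.0075 0 0 0;-0.0079 0.0006 0.0113 0 0 0;-0.0107 0.0008 0.015 0 0 0;-0.0136 0.001 0.0188 0 0 0;-0.0165 0.0013 0.0225 0 0 0;-0.0196 0.0015 0.0263 0 0 0;-0.0227 0.0017 0.03 0 0 0;-0.0227 0.0017 0.03 0 0 0"

```text
t: 4.65
position: [543.9, -76.2, 212.1]
ee_rot: [3.14, 0.0, 1.494]
contact_force: [3.8, -0.1, -1.1]
grip_width: 9.7
grip_force: 59.1
```

```bash
cat > st.py <<'E'
from station import env
import numpy as np
s=env.sense();p=s["position"];print(s["t"],p.round(1),s["contact_force"].round(1),s["moment"].round(2),s["grip_width"],s["grip_force"])
e=np.array([.9971,-.076]);b=np.hypot(0,0)
c=(p[:2]-[354.5,-59.2])@e
a=np.arctan2(p[2]+19-62,c)
print("c",c.round(1),"radius",np.hypot(c,p[2]-43).round(1),"bar z from angle",(62+250*np.sin(a)).round(1))
E
python3 st.py
```

```text
4.65 [543.9 -76.2 212.1] [ 3.8 -0.1 -1.1] [-0.09 -1.17 -0.01] 9.71156664244853 59.13334250450134
c 190.1 radius 254.5 bar z from angle 228.2
```

Emit:
drive_tool:
  deltas: "-0.0034 0.0003 0.0038 0 0 0;-0.0067 0.0005 0.0075 0 0 0;-0.0102 0.0008 0.0113 0 0 0;-0.0138 0.0011 0.015 0 0 0;-0.0176 0.0013 0.0188 0 0 0;-0.0214 0.0016 0.0225 0 0 0;-0.0254 0.0019 0.0263 0 0 0;-0.0295 0.0023 0.03 0 0 0;-0.0295 0.0023 0.03 0 0 0;-0.0295 0.0023 0.03 0 0 0"

```text
t: 5.48
position: [521.1, -74.4, 236.3]
ee_rot: [3.138, 0.0, 1.494]
contact_force: [6.7, -0.9, 4.2]
grip_width: 9.9
grip_force: 59.5
```

```bash
sed -i 's/+19-62/+13.5-62/;s/-43)/-48.5)/' st.py; python3 st.py
```

```text
5.4833 [521.1 -74.4 236.3] [ 6.7 -0.9  4.2] [-0.18 -1.66 -0.03] 9.898518237225117 59.46035027503967
c 167.3 radius 251.5 bar z from angle 248.7
```

Emit:
drive_tool:
  deltas: "-0.001 0.0001 0.002 0 0 0;-0.0025 0.0002 0.004 0 0 0;-0.004 0.0003 0.006 0 0 0;-0.0055 0.0004 0.0075 0 0 0;-0.0065 0.0005 0.009 0 0 0;-0.0072 0.0006 0.0095 0 0 0;-0.0072 0.0006 0.0095 0 0 0;-0.0072 0.0006 0.0095 0 0 0"

```text
t: 6.15
position: [514.0, -73.8, 242.7]
ee_rot: [-3.141, -0.0, 1.494]
contact_force: [1.3, 0.6, -5.8]
grip_width: 9.8
grip_force: 58.5
```

```bash
cat >> st.py <<'E'
f=s["contact_force"];fx=f[:2]@e
print("tang",(-np.sin(a)*fx+np.cos(a)*f[2]).round(1),"rad",(np.cos(a)*fx+np.sin(a)*f[2]).round(1))
E
python3 st.py
```

```text
6.15 [514.  -73.8 242.7] [ 1.3  0.6 -5.8] [ 0.04 -0.42 -0.09] 9.820353254990062 58.53827655315399
c 160.1 radius 251.6 bar z from angle 254.9
tang -4.6 rad -3.7
```

Emit:
drive_tool:
  deltas: "-0.001 0.0001 0.0008 0 0 0;-0.002 0.0002 0.0016 0 0 0;-0.003 0.0002 0.0024 0 0 0;-0.0039 0.0003 0.0031 0 0 0;-0.0039 0.0003 0.0031 0 0 0;-0.0039 0.0003 0.0031 0 0 0"

```text
t: 6.65
position: [510.9, -73.6, 245.2]
ee_rot: [-3.141, 0.0, 1.494]
contact_force: [-1.1, 0.6, -7.7]
grip_width: 9.2
grip_force: 58.4
```

```bash
python3 st.py
```

```text
6.65 [510.9 -73.6 245.2] [-1.1  0.6 -7.7] [ 0.16 -0.15 -0.08] 9.178165332968879 58.44196021556854
c 157.0 radius 251.7 bar z from angle 257.4
tang -3.9 rad -6.7
```

Emit:
drive_tool:
  deltas: "-0.001 0.0001 0.0006 0 0 0;-0.002 0.0002 0.0012 0 0 0;-0.0032 0.0003 0.0018 0 0 0;-0.0043 0.0003 0.0024 0 0 0;-0.0043 0.0003 0.0024 0 0 0;-0.0043 0.0003 0.0024 0 0 0"

```text
t: 7.15
position: [507.9, -73.3, 247.5]
ee_rot: [3.141, 0.0, 1.494]
contact_force: [2.4, 0.9, -4.8]
grip_width: 9.8
grip_force: 58.8
```

```bash
python3 st.py
```

```text
7.15 [507.9 -73.3 247.5] [ 2.4  0.9 -4.8] [ 0.18 -0.88 -0.06] 9.770554287186043 58.81819009780884
c 154.1 radius 251.7 bar z from angle 259.7
tang -4.8 rad -2.4
```

Emit:
drive_tool:
  deltas: "-0.001 0.0001 0.0007 0 0 0;-0.002 0.0002 0.0014 0 0 0;-0.003 0.0003 0.0021 0 0 0;-0.0041 0.0003 0.0029 0 0 0;-0.0041 0.0003 0.0029 0 0 0;-0.0041 0.0003 0.0029 0 0 0"

```text
t: 7.65
position: [504.9, -73.1, 250.2]
ee_rot: [3.14, 0.0, 1.494]
contact_force: [5.3, 0.7, 2.1]
grip_width: 9.7
grip_force: 59.0
```

```bash
python3 st.py
```

```text
7.65 [504.9 -73.1 250.2] [5.3 0.7 2.1] [ 0.17 -1.21 -0.04] 9.694970853110952 58.96292746067047
c 151.0 radius 251.9 bar z from angle 262.1
tang -2.9 rad 4.8
```

Emit:
drive_tool:
  deltas: "-0.001 0.0001 0.0008 0 0 0;-0.002 0.0002 0.0016 0 0 0;-0.003 0.0003 0.0023 0 0 0;-0.004 0.0003 0.0031 0 0 0;-0.004 0.0003 0.0031 0 0 0;-0.004 0.0003 0.0031 0 0 0"

```text
t: 8.15
position: [501.7, -72.8, 252.6]
ee_rot: [3.14, 0.0, 1.494]
contact_force: [5.3, 1.2, 1.7]
grip_width: 9.8
grip_force: 58.9
```

```bash
python3 st.py
```

```text
8.15 [501.7 -72.8 252.6] [5.3 1.2 1.7] [ 0.2  -1.3  -0.02] 9.814951665703306 58.904762864112854
c 147.8 radius 252.0 bar z from angle 264.5
tang -3.3 rad 4.4
```

Emit:
drive_tool:
  deltas: "-0.001 0.0001 0.0008 0 0 0;-0.002 0.0002 0.0016 0 0 0;-0.003 0.0003 0.0023 0 0 0;-0.0041 0.0003 0.0031 0 0 0;-0.0041 0.0003 0.0031 0 0 0;-0.0041 0.0003 0.0031 0 0 0"

```text
t: 8.65
position: [499.0, -72.6, 254.6]
ee_rot: [3.139, -0.0, 1.494]
contact_force: [15.3, 0.1, -13.0]
grip_width: 9.8
grip_force: 59.1
```

```bash
python3 st.py
```

```text
8.65 [499.  -72.6 254.6] [ 15.3   0.1 -13. ] [ 0.08 -3.54  0.  ] 9.777748634333834 59.07438039779663
c 145.1 radius 252.0 bar z from angle 266.4
tang -19.9 rad -1.9
```

The tangential force jumped from about 3 to 20 N with the bar near 267 mm, so this is the stop. I'll work out the rows for lowering.

```bash
cat > rows.py <<'E'
import numpy as np,sys
a0,a1,n=map(float,sys.argv[1:]);n=int(n)
for a in np.linspace(a0,a1,n+1)[1:]:
    d=250*(np.cos(a)-np.cos(a0));z=250*(np.sin(a)-np.sin(a0))
    print("%.4f %.4f %.4f 0 0 0"%(d*.9971/800,-d*.076/800,z/800),end=";")
print()
E
python3 rows.py .957 .717 8; python3 rows.py .717 .60 8;python3 rows.py .6 .3 10; python3 rows.py .3 0.03 10
```

```text
0.0076 -0.0006 -0.0055 0 0 0;0.0150 -0.0011 -0.0113 0 0 0;0.0222 -0.0017 -0.0172 0 0 0;0.0292 -0.0022 -0.0234 0 0 0;0.0360 -0.0027 -0.0298 0 0 0;0.0427 -0.0033 -0.0364 0 0 0;0.0492 -0.0037 -0.0431 0 0 0;0.0554 -0.0042 -0.0501 0 0 0;
0.0030 -0.0002 -0.0035 0 0 0;0.0059 -0.0004 -0.0070 0 0 0;0.0088 -0.0007 -0.0105 0 0 0;0.0116 -0.0009 -0.0141 0 0 0;0.0143 -0.0011 -0.0178 0 0 0;0.0170 -0.0013 -0.0214 0 0 0;0.0197 -0.0015 -0.0251 0 0 0;0.0223 -0.0017 -0.0289 0 0 0;
0.0052 -0.0004 -0.0078 0 0 0;0.0101 -0.0008 -0.0158 0 0 0;0.0148 -0.0011 -0.0239 0 0 0;0.0192 -0.0015 -0.0321 0 0 0;0.0234 -0.0018 -0.0405 0 0 0;0.0273 -0.0021 -0.0490 0 0 0;0.0310 -0.0024 -0.0576 0 0 0;0.0345 -0.0026 -0.0664 0 0 0;0.0376 -0.0029 -0.0752 0 0 0;0.0405 -0.0031 -0.0841 0 0 0;
0.0024 -0.0002 -0.0081 0 0 0;0.0045 -0.0003 -0.0162 0 0 0;0.0065 -0.0005 -0.0245 0 0 0;0.0082 -0.0006 -0.0327 0 0 0;0.0097 -0.0007 -0.0410 0 0 0;0.0110 -0.0008 -0.0494 0 0 0;0.0120 -0.0009 -0.0577 0 0 0;0.0128 -0.0010 -0.0661 0 0 0;0.0134 -0.0010 -0.0745 0 0 0;0.0138 -0.0011 -0.0830 0 0 0;
```

Emit:
drive_tool:
  deltas: "0.0076 -0.0006 -0.0055 0 0 0;0.015 -0.0011 -0.0113 0 0 0;0.0222 -0.0017 -0.0172 0 0 0;0.0292 -0.0022 -0.0234 0 0 0;0.036 -0.0027 -0.0298 0 0 0;0.0427 -0.0033 -0.0364 0 0 0;0.0492 -0.0037 -0.0431 0 0 0;0.0554 -0.0042 -0.0501 0 0 0;0.0554 -0.0042 -0.0501 0 0 0"

```text
t: 9.4
position: [543.1, -76.2, 213.2]
ee_rot: [-3.141, -0.0, 1.493]
contact_force: [5.7, -1.5, 0.3]
grip_width: 9.7
grip_force: 62.1
```

```bash
python3 st.py
```

```text
9.4 [543.1 -76.2 213.2] [ 5.7 -1.5  0.3] [-0.15 -1.27 -0.07] 9.677282670442741 62.116520404815674
c 189.4 radius 251.0 bar z from angle 226.1
tang -3.6 rad 4.6
```

Now to just below notch 5, stepping gently to confirm that the pawl is out.

Emit:
drive_tool:
  deltas: "0.003 -0.0002 -0.0035 0 0 0;0.0059 -0.0004 -0.007 0 0 0;0.0059 -0.0004 -0.007 0 0 0"

```text
t: 9.65
position: [547.4, -76.5, 208.1]
ee_rot: [-3.141, -0.0, 1.493]
contact_force: [5.6, -2.1, 0.6]
grip_width: 9.3
grip_force: 62.1
```

```bash
python3 st.py
```

```text
9.65 [547.4 -76.5 208.1] [ 5.6 -2.1  0.6] [-0.27 -0.9   0.04] 9.293841248865096 62.09627330303192
c 193.6 radius 250.9 bar z from angle 221.0
tang -3.2 rad 4.8
```

Emit:
drive_tool:
  deltas: "0.0044 -0.0003 -0.0055 0 0 0;0.0088 -0.0007 -0.011 0 0 0;0.013 -0.001 -0.0165 0 0 0;0.0172 -0.0013 -0.0219 0 0 0;0.0224 -0.0017 -0.0297 0 0 0;0.0273 -0.0021 -0.0377 0 0 0;0.032 -0.0024 -0.0458 0 0 0;0.0364 -0.0028 -0.054 0 0 0;0.0406 -0.0031 -0.0624 0 0 0;0.0445 -0.0034 -0.0709 0 0 0"

```text
t: 10.48
position: [582.9, -79.4, 151.4]
ee_rot: [-3.141, 0.0, 1.493]
contact_force: [-2.4, -5.2, 0.4]
grip_width: 9.9
grip_force: 59.6
```

```bash
python3 st.py; python3 rows.py .42 .2 8;  python3 rows.py .2 .0 8
```

```text
10.4833 [582.9 -79.4 151.4] [-2.4 -5.2  0.4] [-1.11  0.41 -0.01] 9.9418194131 59.61249053478241
c 229.3 radius 251.3 bar z from angle 164.3
tang 1.2 rad -1.7
0.0034 -0.0003 -0.0079 0 0 0;0.0066 -0.0005 -0.0159 0 0 0;0.0095 -0.0007 -0.0239 0 0 0;0.0122 -0.0009 -0.0321 0 0 0;0.0147 -0.0011 -0.0403 0 0 0;0.0170 -0.0013 -0.0486 0 0 0;0.0191 -0.0015 -0.0569 0 0 0;0.0209 -0.0016 -0.0653 0 0 0;
0.0015 -0.0001 -0.0077 0 0 0;0.0027 -0.0002 -0.0154 0 0 0;0.0038 -0.0003 -0.0231 0 0 0;0.0047 -0.0004 -0.0309 0 0 0;0.0053 -0.0004 -0.0387 0 0 0;0.0058 -0.0004 -0.0465 0 0 0;0.0061 -0.0005 -0.0543 0 0 0;0.0062 -0.0005 -0.0621 0 0 0;
```

Emit:
drive_tool:
  deltas: "0.0034 -0.0005 -0.0079 0 0 0;0.0066 -0.0009 -0.0159 0 0 0;0.0095 -0.0013 -0.0239 0 0 0;0.0122 -0.0017 -0.0321 0 0 0;0.0147 -0.0019 -0.0403 0 0 0;0.017 -0.0021 -0.0486 0 0 0;0.0191 -0.0023 -0.0569 0 0 0;0.0209 -0.0024 -0.0653 0 0 0;0.0209 -0.0024 -0.0653 0 0 0"

```text
t: 11.23
position: [599.4, -80.7, 98.5]
ee_rot: [-3.141, -0.001, 1.494]
contact_force: [2.1, -1.2, -4.0]
grip_width: 9.7
grip_force: 58.5
```

```bash
python3 st.py
```

```text
11.2333 [599.4 -80.7  98.5] [ 2.1 -1.2 -4. ] [-0.15 -0.05 -0.05] 9.651713043529766 58.52161109447479
c 245.8 radius 250.9 bar z from angle 111.9
tang -4.3 rad 1.3
```

Emit:
drive_tool:
  deltas: "0.0015 -0.0001 -0.0077 0 0 0;0.0027 -0.0002 -0.0154 0 0 0;0.0038 -0.0003 -0.0231 0 0 0;0.0047 -0.0004 -0.0309 0 0 0;0.0053 -0.0004 -0.0387 0 0 0;0.0058 -0.0004 -0.0465 0 0 0;0.006 -0.0005 -0.052 0 0 0;0.0062 -0.0005 -0.057 0 0 0;0.0062 -0.0005 -0.061 0 0 0;0.0062 -0.0005 -0.061 0 0 0"

```text
t: 12.07
position: [603.9, -81.2, 52.1]
ee_rot: [-3.141, 0.001, 1.494]
contact_force: [-18.3, 1.9, 26.7]
grip_width: 9.7
grip_force: 63.3
```

```bash
python3 st.py
```

```text
12.0667 [603.9 -81.2  52.1] [-18.3   1.9  26.7] [0.42 4.15 0.  ] 9.68823448881534 63.29342007637024
c 250.3 radius 250.4 bar z from angle 65.6
tang 27.0 rad -18.0
```

There are 27 N upward, so the board is probably on its rests. I'll release it so it settles, and look.

Emit:
drive_tool:
  deltas: "0 0 0.002 0 0 0;0 0 0.002 0 0 0;0 0 0.002 0 0 0;0 0 0.002 0 0 0;0 0 0.002 0 0 0;0 0 0.002 0 0 0"
  claw: 55

```text
t: 12.57
position: [604.4, -81.4, 52.6]
ee_rot: [3.142, -0.0, 1.493]
contact_force: [-1.1, 0.1, -0.5]
grip_width: 46.7
grip_force: 0.0
```

```bash
python3 st.py; python3 - <<'E'
from station import env, eyes
import cv2,numpy as np
from scipy.spatial.transform import Rotation as Ro
s=env.sense()
w=eyes.read_camera("wrist");d=eyes.read_camera("scene")
np.savez("wrist2",pos=s["position"],rpy=s["ee_rot"],**w);np.savez("scene2",**d)
c=cv2.resize(d["color"][130:330,220:440,::-1],None,fx=2.2,fy=2.2,interpolation=cv2.INTER_CUBIC)
v=cv2.resize(w["color"][:,:,::-1],(440,330));im=np.zeros((440,484+0,3),np.uint8);im[:]=c
im=np.zeros((580,800,3),np.uint8);im[:440,:484]=c;im[250:580,360:800]=v;cv2.imwrite("pics/m2.png",im)
E
```

```text
12.5667 [604.4 -81.4  52.6] [-1.1  0.1 -0.5] [0.02 0.01 0.02] 46.7066828390217 0.0
c 250.8 radius 250.8 bar z from angle 66.1
tang -0.5 rad -1.1
```

View pics/m2.png

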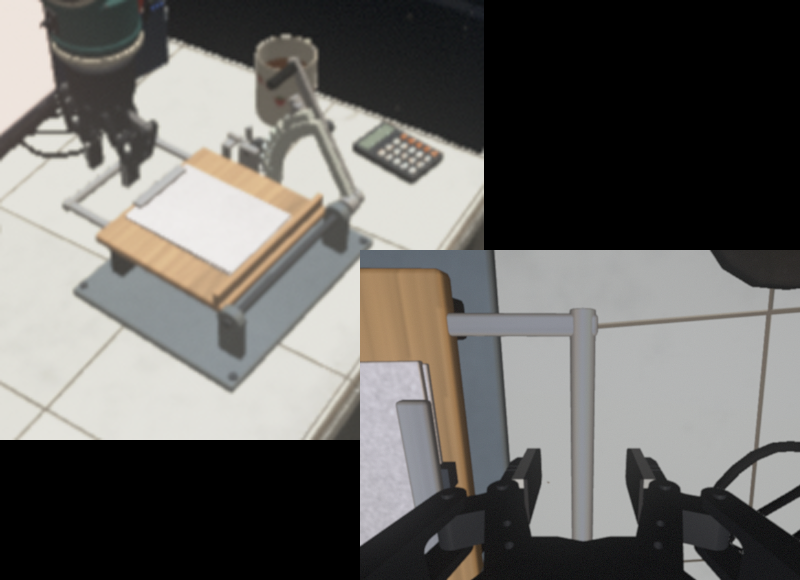

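The picture shows the board lying flat on its rests. The bar is at column 583 of the mosaic, midway between the open fingers. I'll check the height, then regrip slightly lower.

```bash
python3 - <<'E'
import numpy as np
from scipy.spatial.transform import Rotation as Ro
d=np.load("wrist2.npz")
K=d["mtx"];T=d["T_tool_cam"];R=Ro.from_euler('xyz',d["rpy"]).as_matrix()
for u,v in[(324,140),(324,218),(324,300),(324,380)]:
    z=d["depth"][v,u];c=np.append(np.linalg.inv(K)@[u*z,v*z,z],1);print((R@(T@c)[:3]+d["pos"]).round(1))
E
```

```text
[608.5 -18.6  68.2]
[606.6 -43.2  68.3]
[604.3 -72.   68.3]
[ 601.8 -103.5   68.6]
```

Emit:
drive_tool:
  deltas: "0 0 -0.005 0 0 0;0 0 -0.005 0 0 0;0 0 -0.005 0 0 0"

```text
t: 12.92
position: [604.1, -81.3, 48.4]
ee_rot: [-3.141, -0.0, 1.494]
contact_force: [-0.3, 0.3, 0.6]
grip_width: 47.0
grip_force: 0.0
```

Emit:
drive_tool:
  deltas: "0 0 0 0 0 0;0 0 0 0 0 0;0 0 0 0 0 0;0 0 0 0 0 0;0 0 0 0 0 0;0 0 0 0 0 0;0 0 0 0 0 0"
  claw: 0

```text
t: 13.5
position: [603.8, -81.3, 48.9]
ee_rot: [-3.141, 0.0, 1.493]
contact_force: [-4.5, 1.0, 5.9]
grip_width: 9.8
grip_force: 58.6
```

```bash
python3 st.py;python3 rows.py 0 .23 10;python3 rows.py .23 .36 8
```

```text
13.5 [603.8 -81.3  48.9] [-4.5  1.   5.9] [ 0.1   1.13 -0.08] 9.834740935331741 58.61088037490845
c 250.3 radius 250.3 bar z from angle 62.4
tang 5.9 rad -4.6
-0.0001 0.0000 0.0072 0 0 0;-0.0003 0.0000 0.0144 0 0 0;-0.0007 0.0001 0.0215 0 0 0;-0.0013 0.0001 0.0287 0 0 0;-0.0021 0.0002 0.0359 0 0 0;-0.0030 0.0002 0.0430 0 0 0;-0.0040 0.0003 0.0501 0 0 0;-0.0053 0.0004 0.0572 0 0 0;-0.0067 0.0005 0.0642 0 0 0;-0.0082 0.0006 0.0712 0 0 0;
-0.0012 0.0001 0.0049 0 0 0;-0.0025 0.0002 0.0098 0 0 0;-0.0038 0.0003 0.0147 0 0 0;-0.0053 0.0004 0.0196 0 0 0;-0.0068 0.0005 0.0245 0 0 0;-0.0084 0.0006 0.0293 0 0 0;-0.0100 0.0008 0.0341 0 0 0;-0.0118 0.0009 0.0388 0 0 0;
```

Flat is confirmed (centre of the bar at about 62 mm). Now I raise it to about 150 mm, past the second notch.

Emit:
drive_tool:
  deltas: "-0.0001 0 0.0072 0 0 0;-0.0003 0 0.0144 0 0 0;-0.0007 0.0001 0.0215 0 0 0;-0.0013 0.0001 0.0287 0 0 0;-0.0021 0.0002 0.0359 0 0 0;-0.003 0.0002 0.043 0 0 0;-0.004 0.0003 0.0501 0 0 0;-0.0053 0.0004 0.0572 0 0 0;-0.0067 0.0005 0.0642 0 0 0;-0.0082 0.0006 0.0712 0 0 0"

```text
t: 14.33
position: [597.5, -80.9, 106.2]
ee_rot: [-3.141, 0.0, 1.494]
contact_force: [-1.7, 0.6, -9.7]
grip_width: 9.3
grip_force: 58.4
```

Emit:
drive_tool:
  deltas: "-0.0012 0.0001 0.0049 0 0 0;-0.0025 0.0002 0.0098 0 0 0;-0.0038 0.0003 0.0147 0 0 0;-0.0053 0.0004 0.0196 0 0 0;-0.0068 0.0005 0.0245 0 0 0;-0.0084 0.0006 0.0293 0 0 0;-0.01 0.0008 0.0341 0 0 0;-0.0118 0.0009 0.0388 0 0 0;-0.0118 0.0009 0.0388 0 0 0;-0.0118 0.0009 0.0388 0 0 0"

```text
t: 15.17
position: [588.5, -80.2, 137.1]
ee_rot: [3.141, 0.0, 1.494]
contact_force: [1.3, 1.8, -6.0]
grip_width: 9.6
grip_force: 58.9
```

```bash
python3 st.py;python3 rows.py .36 .329 8
```

```text
15.1667 [588.5 -80.2 137.1] [ 1.3  1.8 -6. ] [ 0.28 -0.59  0.05] 9.643943079783014 58.87509047985077
c 234.9 radius 251.0 bar z from angle 150.2
tang -6.0 rad -1.1
0.0004 -0.0000 -0.0011 0 0 0;0.0008 -0.0001 -0.0023 0 0 0;0.0013 -0.0001 -0.0034 0 0 0;0.0017 -0.0001 -0.0045 0 0 0;0.0021 -0.0002 -0.0057 0 0 0;0.0025 -0.0002 -0.0068 0 0 0;0.0029 -0.0002 -0.0080 0 0 0;0.0033 -0.0002 -0.0091 0 0 0;
```

Emit:
drive_tool:
  deltas: "0.0004 0 -0.0011 0 0 0;0.0008 -0.0001 -0.0023 0 0 0;0.0013 -0.0001 -0.0034 0 0 0;0.0017 -0.0001 -0.0045 0 0 0;0.0021 -0.0002 -0.0057 0 0 0;0.0025 -0.0002 -0.0068 0 0 0;0.0029 -0.0002 -0.008 0 0 0;0.0029 -0.0002 -0.008 0 0 0"

```text
t: 15.83
position: [590.7, -80.3, 130.8]
ee_rot: [3.142, 0.0, 1.494]
contact_force: [-3.0, 1.0, 9.1]
grip_width: 9.7
grip_force: 60.4
```

```bash
python3 st.py
```

```text
15.8333 [590.7 -80.3 130.8] [-3.   1.   9.1] [0.32 0.51 0.01] 9.745247242800568 60.40684461593628
c 237.1 radius 250.9 bar z from angle 144.0
tang 9.6 rad 0.1
```

The notch carries the board at about 143–144 mm. I'll relieve the load a little, release, then rise clear.

Emit:
drive_tool:
  deltas: "0 0 0.0012 0 0 0;0 0 0.0012 0 0 0;0 0 0.0012 0 0 0;0 0 0.0012 0 0 0;0 0 0.0012 0 0 0;0 0 0.0012 0 0 0;0 0 0.0012 0 0 0"
  claw: 55

```text
t: 16.42
position: [590.6, -80.4, 131.2]
ee_rot: [-3.141, 0.0, 1.493]
contact_force: [0.7, 0.1, -0.0]
grip_width: 46.8
grip_force: 0.0
```

Emit:
drive_tool:
  deltas: "0 0 0.02 0 0 0;0 0 0.04 0 0 0;0 0 0.08 0 0 0;0 0 0.12 0 0 0;0 0 0.16 0 0 0;0 0 0.2 0 0 0;0 0 0.2 0 0 0;0 0 0.2 0 0 0"

```text
t: 17.08
position: [591.2, -80.4, 292.9]
ee_rot: [3.139, 0.001, 1.493]
contact_force: [-0.3, 0.3, -1.1]
grip_width: 47.1
grip_force: 0.0
```

```bash
python3 st.py; python3 - <<'E'
from station import env, eyes
import cv2,numpy as np
from scipy.spatial.transform import Rotation as Ro
s=env.sense();d=eyes.read_camera("wrist");cv2.imwrite("pics/w3.png",d["color"][:,:,::-1])
K=d["mtx"];T=d["T_tool_cam"];R=Ro.from_euler('xyz',s["ee_rot"]).as_matrix()
for v in(150,200):
  for u in range(314,340,4):
    z=d["depth"][v,u];c=np.append(np.linalg.inv(K)@[u*z,v*z,z],1);print(u,v,(R@(T@c)[:3]+s["position"]).round(1))
E
```

```text
17.0833 [591.2 -80.4 292.9] [-0.3  0.3 -1.1] [0.   0.02 0.04] 47.144423910101075 0.0
c 237.6 radius 340.8 bar z from angle 241.2
tang -0.6 rad -1.0
314 150 [ 5.835e+02 -3.630e+01  3.000e-01]
318 150 [590.3 -28.8 148.8]
322 150 [593.2 -29.  150. ]
326 150 [595.9 -29.3 148.2]
330 150 [598.8 -29.6 145.5]
334 150 [604.7 -38.1  -2. ]
338 150 [ 6.09e+02 -3.83e+01 -6.00e-01]
314 200 [ 5.789e+02 -9.000e+01 -2.000e-01]
318 200 [587.4 -64.4 147.7]
322 200 [590.3 -64.5 148.4]
326 200 [593.2 -64.7 148.4]
330 200 [596.1 -65.5 145.3]
334 200 [ 6.008e+02 -9.180e+01 -4.000e-01]
338 200 [ 6.052e+02 -9.210e+01 -2.000e-01]
```

View pics/w3.png

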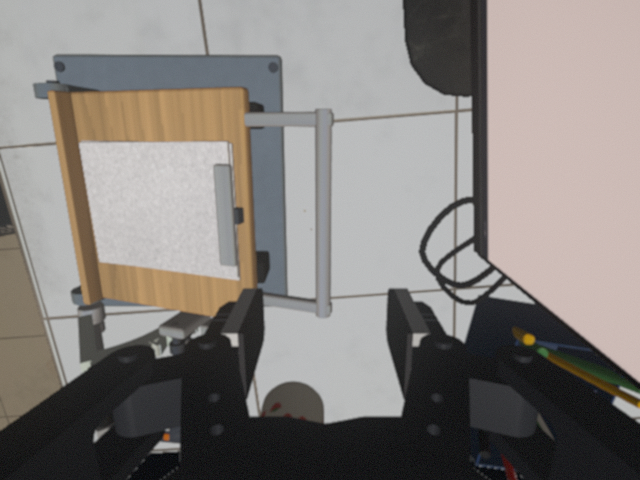

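The bar (column 324, rows 112–312) stands free. Its top is at about 149 mm, so its centre is at 143 mm, seated in notch 2 with the gripper clear.

```bash
python3 -c "
from station import sign_off
print(sign_off())"
```

```text
the job is handed in; nothing more can be done
None
```

The board went up to the stop, down flat onto its rests, and is now propped in the second notch with its bar at about 143 mm and the gripper clear; the job is handed in, but sign-off returned no verdict.

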